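Nest the matching foil tray and slide the stack to its next place

TASK

Of the four loose empty foil trays, nest the one that is the same shape and size as the trays in the stack fully down into the top of the stack, and let go of it. Then slide the whole stack across the bench, without lifting or tipping it, from the taped outline it stands in to the other, empty one, so that it ends inside that outline, lined up with it. Leave the odd trays, which will not nest, and everything else where they are.

Things in the scene. Friction and masses are not known exactly. Their poses are not given: they have to be found in the camera images.
- stack: stack of three nested rectangular foil trays, pressed together so they move as one (about 75 g, 60 mm high; rim tops at 38, 49, 60 mm). Each: rim 64 mm along x by 104 mm along y, 38 mm high, underside 33 x 73 mm. Origin at the centre of the underside on the bench, z up. A half turn is the same. Starts in mark_from, slides freely, may be pushed by the 64 mm wide rims at its -y or +y end
- tray_match: the matching loose tray, same as each in the stack: rim 64 mm along x by 104 mm along y, 38 mm high, 8 mm deep rolled rim, tapering to a 33 x 73 mm underside (its origin), about 25 g, may be gripped across the 64 mm. Stands upright, z up. Fully nested, either way round, its origin is 33 mm above the stack's, rim top 71 mm above the bench
- stack_mouth (a point): centre of the open mouth of the stack's top tray, level with its rim, 60 mm above the bench; the mouth is 53 mm (stack's x) by 93 mm (stack's y) inside and tapers downwards, guiding a matching tray in
- tray_oblong: odd tray with full half-round ends, 68 mm along x by 108 mm along y, 38 mm high, nearly straight sides; will not nest; bare aluminium foil, open at the top, standing upright on the bench; origin at the centre of its underside, z up
- tray_round: odd round tray, 80 mm across, 32 mm high; will not nest; bare aluminium foil, open at the top, standing upright on the bench; origin at the centre of its underside, z up
- tray_square: odd square tray, 76 x 76 mm, 36 mm high; will not nest; bare aluminium foil, open at the top, standing upright on the bench; origin at the centre of its underside, z up
- mark_from: black tape outline flat on the bench (nothing to bump into), inside 100 mm along x by 140 mm along y, tape 8 mm wide; the stack starts in it; origin at its centre
- mark_to: the other, empty tape outline, the same in size and make as mark_from; the stack must end inside it with its long side (y) along the outline's long side (y); origin at its centre. It lies 200 to 260 mm from mark_from, to its right or to its left (world y), roughly along the outlines' y axes
- packed_a: packed tray with white card lid, 118 x 148 x 47 mm, bystander; origin at the centre of its underside
- packed_b: packed tray with white card lid, 118 x 148 x 47 mm, bystander; origin at the centre of its underside
- sauce: amber glass sauce bottle, 60 mm across, 170 mm tall, bystander; origin at the centre of its underside
- lids: pile of white card lids, 110 x 150 x 30 mm, bystander; origin at the centre of its underside

How it is judged:
By the outcome, as a careful person would: the job done as asked, in the order asked, and still so for the second after the job is handed in, with the robot touching nothing.
It also fails if it takes over 58 s, if anything falls off the work surface, if the arm or the gripper's body presses on something with over 40 N, if the wrist force passes 120 N, or if a joint passes its speed limit or range.

ROBOT

A 6-joint arm with a two-finger parallel gripper is mounted at the origin on the work surface. World frame = base frame: x ahead of the robot, y to its left, z up, the work surface at z = 0. Lengths are in m, angles in degrees, forces in N, time in s.
With the tool pointing down it reaches from about 0.375 to 0.9 m from the base axis. Payload 3.1 kg.
Tool frame: the origin (TCP) lies at the centre of the arm's flange, where the gripper is bolted on; the fingertips stand 182 mm ahead of it and the grasp point (between the pads) lies 164 mm ahead of it; x points along the fingers, z is the direction in which the jaws open and shut, and the axes are right-handed (so a half turn about x gives the same grasp; the last joint's range is limited). The gripper opens to 87 mm and grips with 3 to 60 N. Pads are 19 mm wide; open, the fingers measure 117 mm over their backs; the gripper's body (75 mm by 190 mm) begins 51 mm behind the grasp point.
Start: joints at [-75.315, 30.224, 82.088, -0, 67.689, -10.227], TCP at [0.263, -0.567, 0.405] pointing down, gripper open.
Joint ranges: [-176.69, 176.69], [-43.24, 126.21], [12.49, 139.97], [-82, 262], [0, 151.66], [-163.58, 163.58]. Speed limits (degrees/s): [159.86, 159.86, 180, 180, 180, 180].

INTERFACE

Orientations are given as a 3x3 rotation matrix whose columns are the frame's x, y, z axes.
In Python, from rig import bot gives the robot as it stands.
- The arm moves only by the shell command python3 -m crank 'ROWS' [OPENING]. ROWS is JSON, a list of rows, each an object with "offset": the shift along the tool's x, y, z in m, a list of three; "spin": the turn about the tool's x in rad. A call has 1 to 12 rows; each row shifts and turns the commanded pose from where the row before left it, along the tool's axes as they then stand; what a row does not reach is not made up. A row lasts 1/10 s, in which the tool goes at most 50 mm and 8.59 degrees, less where a joint would pass 70% of its speed; a pose out of reach is approached as far as the arm can. A call is refused whole if a number of a shift passes 0.05 or a number of a turn 0.15, either way. A call with a gripper value outside its range is refused whole. OPENING is the finger opening in m, from 0 to 0.087, set as the call begins (- or left out, the last holds). The fingers move at their own pace and stop on an object; the grip force is fixed at half the most. Time passes only in rows, so rows that do not move let the fingers close. It gives the time, the measured TCP pose, the force and the opening at its end, in the units of the state.
- bot.read_state(): the state, without advancing time (a new reading comes with each control period).
- bot.capture(name): name is "side" or "top"; returns a dict with "pixels" (400x640x3 uint8, blue, green, red), "depth" (400x640 float32, m along the optical axis (not along the pixel's ray), 0 where there is no reading), "K" (3x3 intrinsics, pixels), "k1" (the pictures are not rectified: a ray, as slopes to the right and down, at radius r is drawn at 1 + k1 r^2 times it, then the intrinsics apply), "world_to_cam" (4x4, takes a point from world to camera coordinates). Camera axes: x right, y up, looking along -z (the intrinsics and any distortion apply to the point x, -y, -z); pixel columns grow to the right and rows downward; lengths in m; the calibration is good to about 2 mm. A picture is of the moment at which its call begins.
- bot.hand_in(): hands the job in, once; it reports no verdict.
Trained networks look in a picture, given as the dict that the camera call returned (one of the last four; its "shot" number tells which), for a name from the list of things; names that differ only in an ending like _2 or _b are one class to them, and where a whole thing is asked for, a point or a joint stands for the part that bears it (a point fixed in the world has none). Each returns a list of dicts, best first, with "p" (0 to 1); they miss things now and then, are a little off and sometimes report something else, mostly with a low value. They report only what shows in the picture. A call takes as long as a camera call.
- bot.regions_of(label, picture): "region" (400x640 bool, what is visible of it) and "extent" ([centre column, centre row, width, height] in pixels, round what is visible of it).
The state is a dict: "time_s": time; "joint_positions": joint angles; "qvel": joint speeds; "tau": joint torques, N m; "position": TCP position; "tcp_rot": TCP orientation; "force": force on the tool from outside, world axes, zero at the start; "moment": the same for the moment, N m; "opening": opening from 0.0 (shut) to 1.0 (fully open).
Only numpy, scipy, OpenCV 4.12 (cv2) and the standard library are available. Lean on these libraries where they do the work, as an engineer would, in place of code of your own. Each camera call takes 0.05 s, during which the arm holds its last target.

## Working session

There is one attempt and no reset: what is moved stays moved. The work goes in short steps, Python scripts to look and compute and a shell command to move; the robot and the scene stay as the last step left them, time stands still between calls to the robot, and variables do not carry over. Pictures are saved under pics/ and viewed, and the job is handed in when it is done.

```bash
ls; mkdir -p pics; python3 - <<'E'
from rig import bot
import cv2, numpy as np, pickle
s=bot.read_state(); print(s)
for n in("side","top"):
    c=bot.capture(n); cv2.imwrite(f"pics/{n}0.png",c["pixels"]); print(n,c["K"],c["k1"],c["world_to_cam"],c.get("shot"))
    pickle.dump(c,open(f"{n}0.pkl","wb"))
E
```

```text
pics
{'time_s': 0.0, 'joint_positions': array([-7.53138727e+01,  3.02791939e+01,  8.21547892e+01, -1.99552554e-03,
        6.76883410e+01, -1.02306990e+01]), 'qvel': array([ 0.02619505, -0.05971921,  0.0809762 , -0.0283052 , -0.07101655,
       -0.04549547]), 'tau': array([-3.66367640e-04, -4.40046179e+01, -1.76589686e+01,  6.33021514e-02,
        5.82217926e-02, -1.64386925e-04]), 'position': array([ 0.26321786, -0.5665043 ,  0.40377763]), 'tcp_rot': array([[-5.72430471e-04,  9.06914842e-01,  4.21313591e-01],
       [ 2.05703704e-03,  4.21313836e-01, -9.06912576e-01],
       [-9.99997720e-01,  3.47513269e-04, -2.10673030e-03]]), 'force': array([ 0.34237286, -0.23379252,  1.22584183]), 'moment': array([-0.02984575, -0.00492739, -0.00900842]), 'opening': 0.9991145390649226}
side [[416.36538227   0.         321.19283094]
 [  0.         416.36538227 202.42718701]
 [  0.           0.           1.        ]] -0.08765181974580175 [[-0.86828477 -0.49588162  0.01352718  0.45977055]
 [ 0.26452965 -0.43977662  0.85826604 -0.20151748]
 [-0.41964942  0.74879766  0.51302673 -0.96809553]
 [ 0.          0.          0.          1.        ]] 1
top [[395.5763603    0.         318.59966982]
 [  0.         395.5763603  207.66649203]
 [  0.           0.           1.        ]] -0.06743342035010493 [[ 0.00217772 -0.9999826   0.00548255 -0.01911715]
 [ 0.99572093  0.00267488  0.09237252 -0.5208259 ]
 [-0.09238558  0.00525793  0.99570943 -1.02065133]
 [ 0.          0.          0.          1.        ]] 2
```

View pics/top0.png

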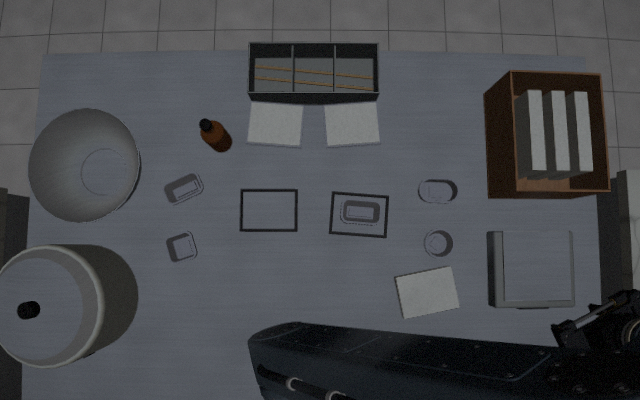

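View pics/side0.png

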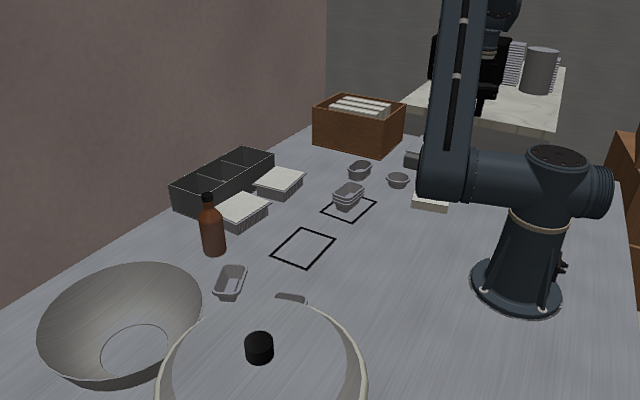

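The top view shows the match tray at (183,188), the square at (182,247), the stack in its outline at (360,213), and the empty outline at (269,210). The oblong tray is at (438,190) and the round one at (437,243). Next I'll measure them.

```bash
cat > h.py <<'E'
import numpy as np, cv2
def dist(c):return np.array([c["k1"],0,0,0.])
def project(c,P):
    P=np.atleast_2d(P); W=c["world_to_cam"]; q=P@W[:3,:3].T+W[:3,3]; q=q*[1,-1,-1]
    return cv2.projectPoints(q,np.zeros(3),np.zeros(3),c["K"],dist(c))[0].reshape(-1,2)
def rays(c,uv):
    uv=np.asarray(uv,float).reshape(-1,1,2)
    n=cv2.undistortPoints(uv,c["K"],dist(c)).reshape(-1,2)
    d=np.c_[n[:,0],-n[:,1],-np.ones(len(n))]; W=c["world_to_cam"]; R=W[:3,:3]
    return -R.T@W[:3,3], d@R
def onplane(c,uv,z):
    o,d=rays(c,uv); return o+d*((z-o[2])/d[:,2])[:,None]
def cloud(c,mask):
    v,u=np.nonzero(mask&(c["depth"]>0)); o,d=rays(c,np.c_[u,v]); return o+d*c["depth"][v,u][:,None]
E
python3 - <<'E'
from rig import bot
from h import *
cs={n:bot.capture(n) for n in("top","side")}
import pickle
out={}
for n,c in cs.items():
  out[n]={}
  for l in["stack","tray_match","tray_oblong","tray_round","tray_square","mark_from","mark_to","packed_a","sauce","lids"]:
    rs=bot.regions_of(l,c)
    out[n][l]=rs
    for r in rs[:3]:
        m=r["region"]; P=cloud(c,m)
        print(n,l,round(r["p"],2),np.round(r["extent"]), m.sum(), 'med',np.round(np.median(P,0),3),'z',np.round(np.percentile(P[:,2],[2,50,98]),3) )
pickle.dump((cs,out),open("m.pkl","wb"))
c=cs["top"]
cv2.imwrite("pics/z1.png",cv2.resize(c["pixels"][150:270,150:310]*1,None,fx=5,fy=5,interpolation=cv2.INTER_CUBIC))
cv2.imwrite("pics/z2.png",cv2.resize(c["pixels"][170:290,310:470]*1,None,fx=5,fy=5,interpolation=cv2.INTER_CUBIC))
E
```

```text
top stack 0.8 [359. 213.  43.  26.] 954 med [ 0.509 -0.126  0.039] z [0.021 0.039 0.062]
top stack 0.58 [361. 214.  62.  46.] 531 med [ 0.506 -0.141  0.   ] z [-0.004  0.     0.004]
top tray_match 0.98 [183. 187.  40.  31.] 913 med [0.575 0.348 0.019] z [-0.002  0.019  0.04 ]
top tray_match 0.22 [362. 215.  40.  28.] 1005 med [ 0.51  -0.127  0.041] z [0.021 0.041 0.062]
top tray_oblong 0.56 [438. 190.  43.  26.] 885 med [ 0.572 -0.342  0.005] z [-0.001  0.005  0.04 ]
top tray_round 0.56 [440. 244.  31.  28.] 770 med [ 0.428 -0.341  0.01 ] z [-0.001  0.01   0.034]
top tray_square 0.77 [178. 248.  33.  32.] 850 med [0.416 0.352 0.012] z [-0.003  0.012  0.037]
top tray_square 0.47 [439. 190.  43.  27.] 928 med [ 0.572 -0.342  0.005] z [-0.001  0.005  0.041]
top mark_from 0.7 [360. 215.  66.  48.] 653 med [ 0.517 -0.13  -0.   ] z [-0.004 -0.     0.004]
top mark_to 0.58 [268. 213.  56.  46.] 437 med [ 0.516  0.145 -0.   ] z [-0.004 -0.     0.004]
top packed_a 0.72 [352. 125.  60.  48.] 2425 med [ 0.74  -0.105  0.046] z [0.04  0.046 0.05 ]
top packed_a 0.56 [276. 124.  56.  51.] 2406 med [
[... 828 characters left out ...]
 med [0.421 0.316 0.032] z [0.021 0.032 0.039]
side tray_square 0.45 [303. 248.  67.  47.] 355 med [0.504 0.134 0.002] z [-0.001  0.002  0.004]
side mark_from 0.64 [350. 213.  56.  19.] 180 med [ 0.456 -0.072  0.002] z [-0.001  0.002  0.004]
side mark_to 0.79 [307. 251.  59.  44.] 165 med [0.465 0.121 0.002] z [-0.     0.002  0.004]
side packed_a 0.63 [282. 184.  57.  34.] 1235 med [ 0.725 -0.076  0.047] z [0.003 0.047 0.051]
side packed_a 0.62 [242. 213.  56.  41.] 1503 med [0.714 0.112 0.047] z [0.004 0.047 0.05 ]
side sauce 0.58 [213. 225.  29.  64.] 1224 med [0.688 0.267 0.086] z [0.009 0.086 0.171]
side lids 0.71 [430. 202.  39.  25.] 447 med [ 0.286 -0.23   0.024] z [0.003 0.024 0.033]
```

View pics/z1.png

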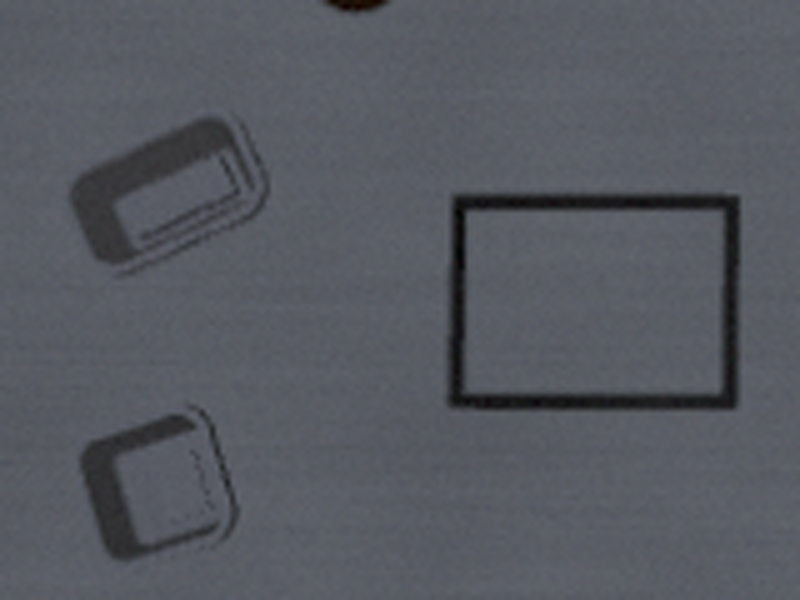

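View pics/z2.png

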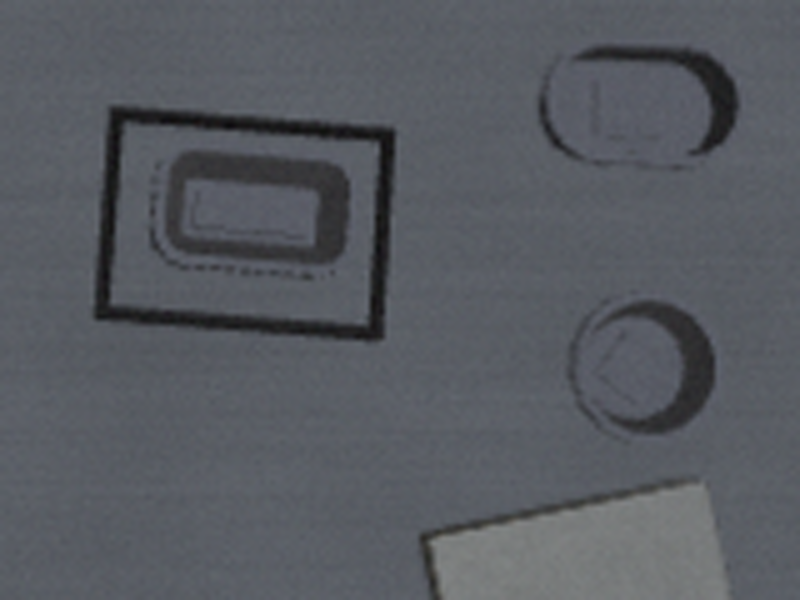

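```bash
cat > meas.py <<'E'
from h import *
def rect(P):
    (x,y),(w,h),a=cv2.minAreaRect((P[:,:2]*1000).astype(np.float32))
    bx=cv2.boxPoints(((x,y),(w,h),a)); e=bx[1]-bx[0]; f=bx[2]-bx[1]
    if np.linalg.norm(f)>np.linalg.norm(e): e,f=f,e
    return np.array([x,y])/1000, np.linalg.norm(e), np.linalg.norm(f), (np.degrees(np.arctan2(e[1],e[0]))+0)%180
def tray(c,ctr,ztop,r=0.075,dz=0.007):
    m=np.zeros(c["depth"].shape,bool); uv=project(c,[*ctr,ztop])[0]; 
    cv2_m=np.zeros(m.shape,np.uint8); cv2.circle(cv2_m,tuple(int(round(t)) for t in uv),45,1,-1)
    P=cloud(c,cv2_m>0); P=P[np.hypot(*(P[:,:2]-ctr).T)<r]
    return P[(P[:,2]>ztop-dz)&(P[:,2]<ztop+0.006)]
def mark(c,ctr):
    g=cv2.cvtColor(c["pixels"],cv2.COLOR_BGR2GRAY)
    v,u=np.nonzero(g<45); P=onplane(c,np.c_[u,v],0.0)
    P=P[(abs(P[:,0]-ctr[0])<.09)&(abs(P[:,1]-ctr[1])<.11)]
    im=P
    d=np.hypot(*(P[:,:2]-ctr).T); P=P[d>0.04]
    return P
E
python3 - <<'E'
import pickle
from meas import *
cs,out=pickle.load(open("m.pkl","rb"))
for n,c in cs.items():
    for nm,ctr,z in(("stack",[.505,-.118],.06),("match",[.575,.338],.038)):
        P=tray(c,np.array(ctr),z); print(n,nm,len(P),np.round(P[:,2].max(),3),np.percentile(P[:,2],[50,90]),rect(P))
    for nm,ctr in(("from",[.505,-.12]),("to",[.516,.12])):
        P=mark(c,np.array(ctr)); print(n,nm,len(P),rect(P))
# edge intensity check
g=cv2.cvtColor(cs["top"]["pixels"],cv2.COLOR_BGR2GRAY); print(g[205:216,232:250])
E
```

```text
top stack 349 0.065 [0.05873893 0.06138919] (array([ 0.50941687, -0.12560405]), np.float32(105.210075), np.float32(64.22169), np.float32(85.49933))
top match 332 0.043 [0.03651849 0.03898803] (array([0.57285651, 0.34288788]), np.float32(104.51623), np.float32(66.05353), np.float32(115.96032))
top from 448 (array([ 0.50513806, -0.12622944]), np.float32(154.57236), np.float32(114.125145), np.float32(85.65082))
top to 496 (array([0.51665399, 0.11768053]), np.float32(154.44661), np.float32(114.050156), np.float32(90.12209))
side stack 247 0.064 [0.05918864 0.06164654] (array([ 0.50690833, -0.12259969]), np.float32(108.61857), np.float32(68.19342), np.float32(86.49866))
side match 431 0.042 [0.03802708 0.04031597] (array([0.56888263, 0.34632681]), np.float32(107.953285), np.float32(66.412025), np.float32(117.95762))
side from 146 (array([ 0.51006619, -0.12587057]), np.float32(154.43285), np.float32(123.404015), np.float32(85.91827))
side to 275 (array([0.51671838, 0.11776807]), np.float32(154.37123), np.float32(114.45356), np.float32(90.12799))
[[95 92 91 93 90 90 94 80 44 21 33 81 91 94 91 92 90 92]
 [93 92 92 89 91 93 91 75 46 19 34 78 90 91 88 91 93 92]
 [91 92 96 91 91 91 91 80 46 24 40 78 92 93 90 93 91 96]
 [91 90 92 93 91 90 93 80 46 20 30 79 93 91 94 91 91 90]
 [93 92 94 89 91 94 94 83 44 15 33 79 92 94 94 96 92 95]
 [92 93 95 94 96 91 94 79 49 15 28 84 93 94 93 91 95 93]
 [96 93 95 94 96 97 97 82 44 23 35 86 96 94 93 96 95 96]
 [95 92 92 96 94 91 95 82 45 18 32 82 95 94 93 94 95 93]
 [94 93 95 93 96 95 96 82 42 20 37 81 95 93 95 95 93 95]
 [95 93 90 90 90 94 94 80 48 17 34 81 93 92 91 96 91 92]
 [94 94 91 93 90 91 91 80 46 21 31 81 94 90 94 92 92 93]]
```

```bash
python3 - <<'E'
import pickle
from meas import *
cs,out=pickle.load(open("m.pkl","rb"))
c=cs["top"]; P=cloud(c,np.ones((400,640),bool))
for zt in(.08,.12,.18):
  Q=P[(P[:,2]>zt)&(P[:,1]>.05)&(P[:,0]>.2)&(P[:,0]<.8)]
  print(zt,'maxz',Q[:,2].max(),'min y for y>.3:',Q[Q[:,1]>.3][:,1].min(), 'near tray x .45-.7:',Q[(Q[:,0]>.45)&(Q[:,0]<.7)&(Q[:,1]>.3)][:,1].min() if len(Q[(Q[:,0]>.45)&(Q[:,0]<.7)&(Q[:,1]>.3)]) else None)
U={}
for nm,ctr,z in(("stack",[.508,-.124],.06),("match",[.571,.344],.038)):
    A=[tray(cs[n],np.array(ctr),z) for n in cs]
    print(nm,[a[:,:2].mean(0) for a in A],rect(np.vstack(A)))
p=np.array([0.57,0.3445]);s=bot=None
from rig import bot
s=bot.read_state();R=s["tcp_rot"];d=np.array([*p,0.40])-s["position"];print(R.T@d,d)
E
```

```text
0.08 maxz 0.43085507612896734 min y for y>.3: 0.42799180026010597 near tray x .45-.7: 0.42799180026010597
0.12 maxz 0.43085507612896734 min y for y>.3: 0.45588591965774466 near tray x .45-.7: 0.7805791345528594
0.18 maxz 0.43085507612896734 min y for y>.3: 0.4561641548090612 near tray x .45-.7: None
stack [array([ 0.50955236, -0.12673165]), array([ 0.50688054, -0.12091872])] (array([ 0.50764157, -0.12309252]), np.float32(110.031876), np.float32(68.26319), np.float32(85.27244))
match [array([0.57404853, 0.34408408]), array([0.56884729, 0.34924157])] (array([0.57112891, 0.34546518]), np.float32(110.66811), np.float32(67.0888), np.float32(115.55011))
[ 0.00471927  0.66206146 -0.69730361] [ 0.30670741  0.91131106 -0.00476313]
```

```bash
python3 - <<'E'
import pickle
from meas import *
cs,out=pickle.load(open("m.pkl","rb"))
P=np.vstack([cloud(c,np.ones((400,640),bool)) for c in cs.values()])
P=P[(P[:,1]>.38)&(P[:,1]<.56)&(P[:,2]>.05)]
for x in np.arange(.40,.80,.02):
    Q=P[abs(P[:,0]-x)<.01]
    if len(Q): 
        o=np.argsort(Q[:,1]);Q=Q[o]; k=Q[:6]
        print(round(x,2),np.round(np.median(k,0),3),'maxz y<.47',Q[Q[:,1]<.47][:,2].max() if (Q[:,1]<.47).any() else None)
E
```

```text
0.4 [0.39 0.51 0.14] maxz y<.47 None
0.42 [0.41  0.545 0.156] maxz y<.47 None
0.48 [0.489 0.511 0.11 ] maxz y<.47 None
0.5 [0.508 0.483 0.11 ] maxz y<.47 None
0.52 [0.528 0.465 0.109] maxz y<.47 0.11109218068669724
0.54 [0.548 0.451 0.109] maxz y<.47 0.11284933463272284
0.56 [0.567 0.441 0.108] maxz y<.47 0.11314342814566958
0.58 [0.585 0.434 0.109] maxz y<.47 0.11267473135715844
0.6 [0.602 0.43  0.109] maxz y<.47 0.11339889736975328
0.62 [0.619 0.429 0.109] maxz y<.47 0.1123883825432418
0.64 [0.637 0.43  0.107] maxz y<.47 0.11267012867489268
0.66 [0.653 0.433 0.108] maxz y<.47 0.11280341339319355
0.68 [0.677 0.44  0.11 ] maxz y<.47 0.11372929727705938
0.7 [0.692 0.449 0.109] maxz y<.47 0.11313957870799052
0.72 [0.711 0.461 0.109] maxz y<.47 0.11242791481009495
0.74 [0.731 0.481 0.109] maxz y<.47 None
0.76 [0.751 0.508 0.109] maxz y<.47 None
```

```bash
python3 -m crank '[{"offset":[0,0.0332,-0.0341],"spin":0},{"offset":[0,0.0332,-0.0341],"spin":0},{"offset":[0,0.0332,-0.0341],"spin":0},{"offset":[0,0.0332,-0.0341],"spin":0},{"offset":[0,0.0332,-0.0341],"spin":0},{"offset":[0,0.0332,-0.0341],"spin":0},{"offset":[0,0.0332,-0.0341],"spin":0},{"offset":[0,0.0332,-0.0341],"spin":0},{"offset":[0,0.0332,-0.0341],"spin":0},{"offset":[0,0.0332,-0.0341],"spin":0}]' 0.087
python3 -m crank '[{"offset":[0,0.0332,-0.0341],"spin":0},{"offset":[0,0.0332,-0.0341],"spin":0},{"offset":[0,0.0332,-0.0341],"spin":0},{"offset":[0,0.0332,-0.0341],"spin":0},{"offset":[0,0.0332,-0.0341],"spin":0},{"offset":[0,0.0332,-0.0341],"spin":0},{"offset":[0,0.0332,-0.0341],"spin":0},{"offset":[0,0.0332,-0.0341],"spin":0},{"offset":[0,0.0332,-0.0341],"spin":0},{"offset":[0,0.0332,-0.0341],"spin":0}]'
python3 -m crank '[{"offset":[0,0,0],"spin":-0.146},{"offset":[0,0,0],"spin":-0.146},{"offset":[0,0,0],"spin":-0.146},{"offset":[0,0,0],"spin":-0.146},{"offset":[0,0,0],"spin":-0.146},{"offset":[0,0,0],"spin":-0.146},{"offset":[0,0,0],"spin":-0.146},{"offset":[0,0,0],"spin":-0.146},{"offset":[0,0,0],"spin":-0.146},{"offset":[0,0,0],"spin":-0.146},{"offset":[0,0,0],"spin":-0.13},{"offset":[0,0,0],"spin":0}]'
```

```text
time_s: 2.2
position: [0.4211, -0.1159, 0.4051]
tcp_rot: [[0.001, 0.907, 0.421], [-0.001, 0.421, -0.907], [-1.0, 0.001, 0.001]]
force: [0.8, -0.6, 0.6]
opening: 1.0
time_s: 3.2
position: [0.5785, 0.3335, 0.4048]
tcp_rot: [[0.0, 0.907, 0.421], [-0.0, 0.421, -0.907], [-1.0, 0.0, 0.0]]
force: [-0.0, -0.2, 0.4]
opening: 0.999
time_s: 4.4
position: [0.5782, 0.3314, 0.4047]
tcp_rot: [[-0.0, -0.438, 0.899], [-0.0, 0.899, 0.438], [-1.0, -0.0, -0.0]]
force: [-0.1, 0.4, -0.1]
opening: 1.004
```

```bash
python3 -m crank '[{"offset":[0.045,0,0],"spin":0},{"offset":[0.045,0,0],"spin":0},{"offset":[0.04,0,0],"spin":0},{"offset":[0.03,0,0],"spin":0},{"offset":[0.015,0,0],"spin":0},{"offset":[0,0,0],"spin":0}]'
python3 - <<'E'
from rig import bot
from meas import *
c=bot.capture("side"); cv2.imwrite("pics/s1.png",cv2.resize(c["pixels"][170:320,150:350],None,fx=4,fy=4,interpolation=cv2.INTER_CUBIC))
c=bot.capture("top"); cv2.imwrite("pics/t1.png",cv2.resize(c["pixels"][130:280,110:310],None,fx=4,fy=4,interpolation=cv2.INTER_CUBIC))
E
```

```text
time_s: 5.0
position: [0.5776, 0.3311, 0.2274]
tcp_rot: [[-0.004, -0.437, 0.899], [-0.002, 0.899, 0.437], [-1.0, 0.0, -0.005]]
force: [0.4, 1.0, 0.3]
opening: 1.0
```

View pics/s1.png

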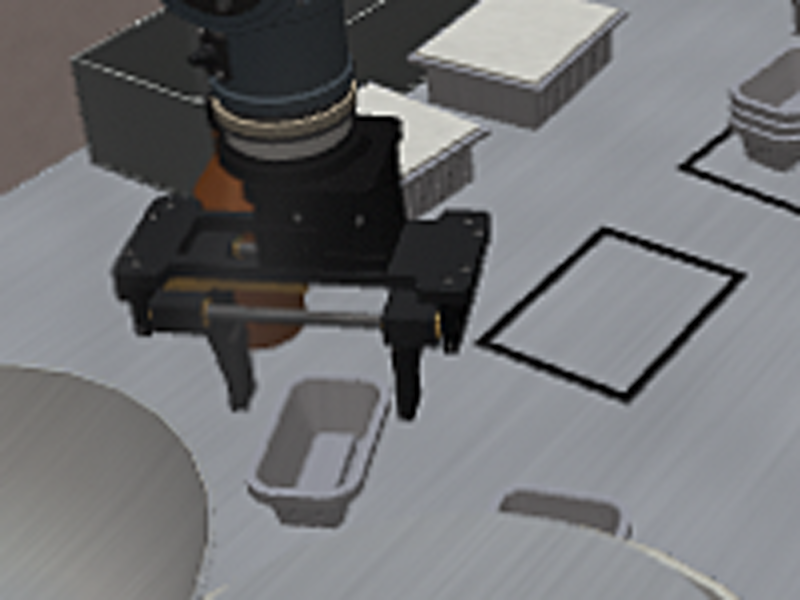

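View pics/t1.png

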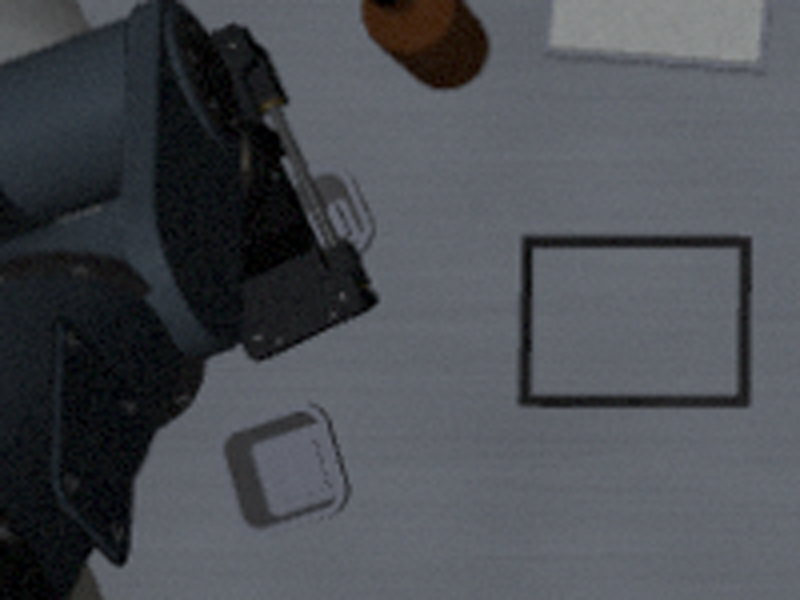

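The side view shows the fingertips at zoomed (240,408) and (405,415), on either side of the tray rim and clear of the bowl. I'll lower and grip.

```bash
python3 -m crank '[{"offset":[0.009,0,0],"spin":0},{"offset":[0.007,0,0],"spin":0},{"offset":[0,0,0],"spin":0},{"offset":[0,0,0],"spin":0}]'
python3 -m crank '[{"offset":[0,0,0],"spin":0},{"offset":[0,0,0],"spin":0},{"offset":[0,0,0],"spin":0},{"offset":[0,0,0],"spin":0},{"offset":[0,0,0],"spin":0},{"offset":[0,0,0],"spin":0},{"offset":[0,0,0],"spin":0},{"offset":[0,0,0],"spin":0}]' 0.05
```

```text
time_s: 5.5
position: [0.5782, 0.3314, 0.2139]
tcp_rot: [[0.0, -0.438, 0.899], [0.0, 0.899, 0.438], [-1.0, -0.0, 0.0]]
force: [0.3, -0.4, -0.5]
opening: 1.0
time_s: 6.3
position: [0.5783, 0.3314, 0.2139]
tcp_rot: [[0.0, -0.439, 0.899], [0.0, 0.899, 0.439], [-1.0, -0.0, 0.0]]
force: [0.1, -0.5, 2.0]
opening: 0.729
```

Opening is 0.729, about 63.5 mm, so it's on the rim. Lift it and check.

```bash
python3 -m crank '[{"offset":[-0.01,0,0],"spin":0},{"offset":[-0.03,0,0],"spin":0},{"offset":[-0.04,0,0],"spin":0},{"offset":[-0.04,0,0],"spin":0},{"offset":[-0.03,0,0],"spin":0},{"offset":[0,0,0],"spin":0}]'
python3 - <<'E'
from rig import bot
from meas import *
c=bot.capture("side"); cv2.imwrite("pics/s2.png",cv2.resize(c["pixels"][120:270,150:350],None,fx=4,fy=4,interpolation=cv2.INTER_CUBIC))
s=bot.read_state()
R=s["tcp_rot"]; p=s["position"]
P=cloud(c,np.ones((400,640),bool)); L=(P-p)@R
m=(abs(L[:,1])<.1)&(abs(L[:,2])<.06)&(L[:,0]>.165)&(L[:,0]<.24)
Q=L[m]; print(len(Q)); 
for a,b in((.165,.172),(.172,.18),(.18,.19),(.19,.2),(.2,.21),(.21,.22),(.22,.23)):
    q=Q[(Q[:,0]>a)&(Q[:,0]<b)]
    if len(q): print(a,len(q),q.min(0).round(3),q.max(0).round(3))
E
```

```text
time_s: 6.9
position: [0.5795, 0.332, 0.3702]
tcp_rot: [[0.011, -0.439, 0.899], [0.004, 0.899, 0.439], [-1.0, -0.001, 0.012]]
force: [1.1, -0.0, 0.0]
opening: 0.728
1141
0.165 114 [ 0.166 -0.035 -0.04 ] [0.172 0.071 0.041]
0.172 395 [ 0.172 -0.037 -0.039] [0.18  0.07  0.041]
0.18 204 [ 0.18  -0.031 -0.026] [0.19  0.068 0.028]
0.19 279 [ 0.19  -0.026 -0.021] [0.2   0.061 0.024]
0.2 147 [ 0.2   -0.025 -0.018] [0.21  0.059 0.021]
0.21 2 [ 0.21   0.051 -0.001] [0.211 0.052 0.001]
```

View pics/s2.png

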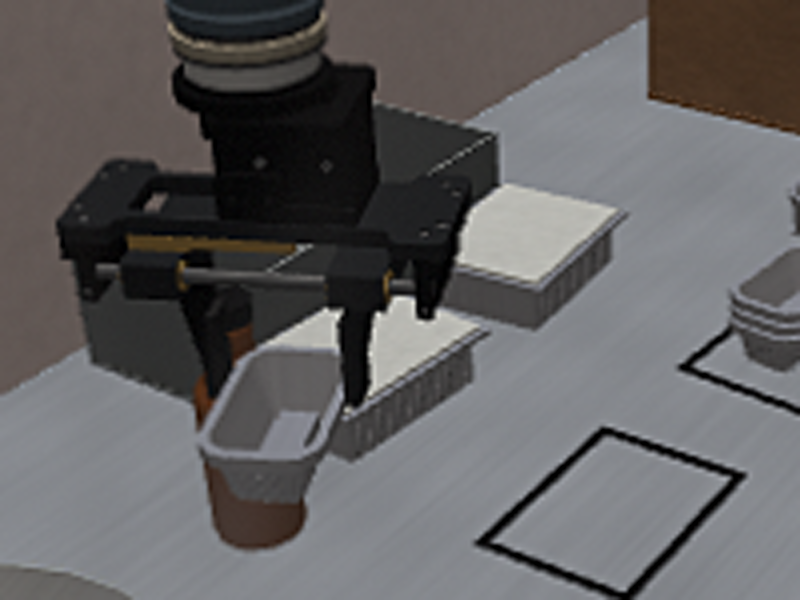

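```bash
python3 -m crank '[{"offset":[0,-0.02,-0.0136],"spin":0},{"offset":[0,-0.034,-0.0236],"spin":0},{"offset":[0,-0.038,-0.0262],"spin":0},{"offset":[0,-0.038,-0.0262],"spin":0},{"offset":[0,-0.038,-0.0262],"spin":0},{"offset":[0,-0.038,-0.0262],"spin":0},{"offset":[0,-0.038,-0.0262],"spin":0},{"offset":[0,-0.038,-0.0262],"spin":0},{"offset":[0,-0.038,-0.0262],"spin":0},{"offset":[0,-0.034,-0.0236],"spin":0},{"offset":[0,-0.02,-0.0136],"spin":0},{"offset":[0,-0.0194,-0.0134],"spin":0}]'
python3 -m crank '[{"offset":[0,0,0],"spin":0.08},{"offset":[0,0,0],"spin":0.1},{"offset":[0,0,0],"spin":0.1},{"offset":[0,0,0],"spin":0.1},{"offset":[0,0,0],"spin":0.08},{"offset":[0.01,0,0],"spin":0.064},{"offset":[0.03,0,0],"spin":0},{"offset":[0.02,0,0],"spin":0},{"offset":[0,0,0],"spin":0},{"offset":[0,0,0],"spin":0}]'
python3 - <<'E'
from rig import bot
from meas import *
s=bot.read_state()
R=s["tcp_rot"]; p=s["position"]
for n in("side","top"):
    c=bot.capture(n); cv2.imwrite(f"pics/{n}3.png",cv2.resize(c["pixels"][100:250,250:450],None,fx=4,fy=4,interpolation=cv2.INTER_CUBIC))
    P=cloud(c,np.ones((400,640),bool)); L=(P-p)@R
    m=(abs(L[:,1])<.1)&(abs(L[:,2])<.06)&(L[:,0]>.165)&(L[:,0]<.24)
    for a,b in((.165,.172),(.172,.18),(.18,.19),(.19,.2),(.2,.21),(.21,.22)):
        q=L[m&(L[:,0]>a)&(L[:,0]<b)]
        if len(q): print(n,a,len(q),q.min(0).round(3),q.max(0).round(3))
    S=tray(c,np.array([.508,-.124]),.06)
    if len(S): print(n,'stack',len(S),rect(S),((np.c_[S[:,:2].min(0),S[:,:2].max(0)])))
E
```

```text
time_s: 8.15
position: [0.506, -0.1426, 0.3623]
tcp_rot: [[-0.003, -0.437, 0.899], [0.002, 0.899, 0.437], [-1.0, 0.003, -0.002]]
force: [-0.1, -0.1, 0.1]
opening: 0.73
time_s: 9.15
position: [0.5067, -0.1409, 0.303]
tcp_rot: [[-0.002, 0.07, 0.998], [0.001, 0.998, -0.07], [-1.0, 0.001, -0.003]]
force: [0.3, 0.5, 0.6]
opening: 0.729
side 0.165 28 [ 0.165 -0.013 -0.042] [0.171 0.011 0.037]
side 0.172 180 [ 0.172 -0.037 -0.043] [0.18  0.071 0.041]
side 0.18 126 [ 0.18  -0.032 -0.041] [0.19  0.071 0.026]
side 0.19 116 [ 0.19  -0.029 -0.025] [0.2   0.062 0.021]
side 0.2 93 [ 0.2   -0.025 -0.022] [0.21  0.059 0.018]
side 0.21 9 [ 0.21  -0.011 -0.019] [0.214 0.054 0.016]
side stack 207 (array([ 0.50609189, -0.12501622]), np.float32(111.28057), np.float32(65.81433), np.float32(85.04675)) [[ 0.47219313  0.5409629 ]
 [-0.18118842 -0.07014214]]
top 0.172 90 [ 0.173  0.039 -0.024] [0.18  0.067 0.033]
top 0.18 31 [ 0.18   0.04  -0.018] [0.19  0.062 0.026]
top 0.19 24 [ 0.19   0.041 -0.013] [0.2   0.056 0.025]
top 0.2 21 [ 0.201  0.041 -0.006] [0.21  0.054 0.021]
top 0.21 17 [ 0.21   0.042 -0.   ] [0.215 0.049 0.017]
top stack 42 (array([ 0.5105741 , -0.07671686]), np.float32(53.64781), np.float32(9.242408), np.float32(2.6185308)) [[ 0.48387561  0.5375811 ]
 [-0.08245406 -0.07249052]]
```

View pics/side3.png

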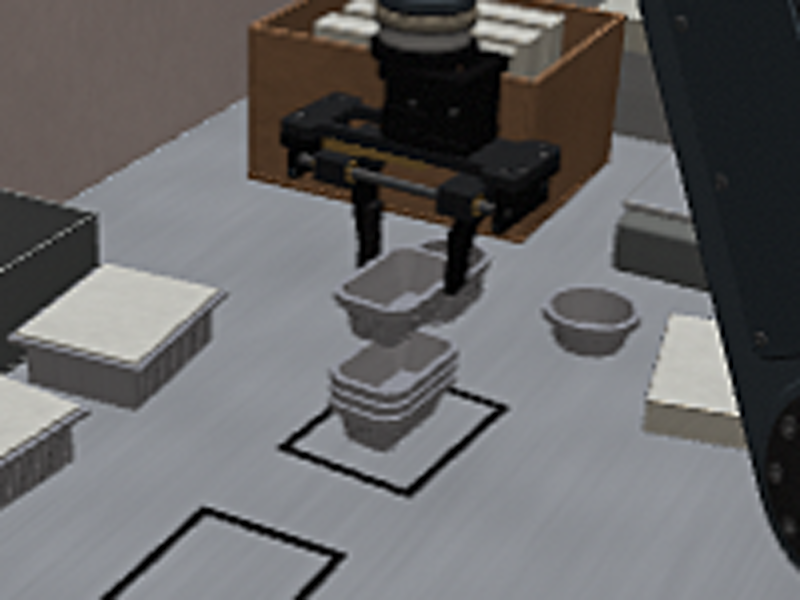

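View pics/top3.png

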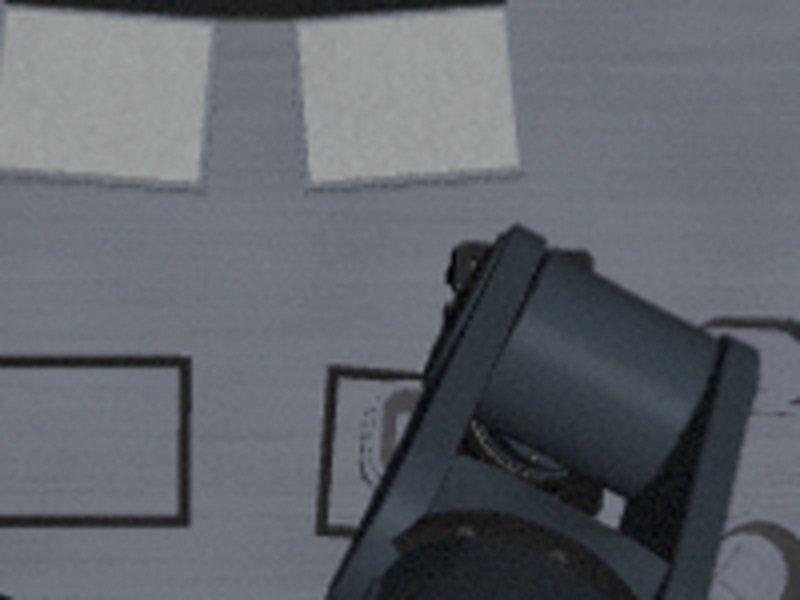

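Seen in the same view, the held tray's centre is within about 2 mm of the stack's and its yaw matches. Lower it.

```bash
python3 -m crank '[{"offset":[0.01,0,0],"spin":0},{"offset":[0.01,0,0],"spin":0},{"offset":[0.008,0,0],"spin":0},{"offset":[0.006,0,0],"spin":0},{"offset":[0.006,0,0],"spin":0},{"offset":[0.005,0,0],"spin":0},{"offset":[0,0,0],"spin":0}]'
python3 -m crank '[{"offset":[0.004,0,0],"spin":0},{"offset":[0.003,0,0],"spin":0},{"offset":[0.002,0,0],"spin":0},{"offset":[0,0,0],"spin":0},{"offset":[0,0,0],"spin":0}]'
```

```text
time_s: 9.95
position: [0.5068, -0.141, 0.258]
tcp_rot: [[-0.001, 0.07, 0.998], [0.001, 0.998, -0.07], [-1.0, 0.001, -0.001]]
force: [-0.0, -0.8, -0.1]
opening: 0.731
time_s: 10.45
position: [0.507, -0.1411, 0.2498]
tcp_rot: [[0.0, 0.07, 0.998], [-0.0, 0.998, -0.07], [-1.0, -0.0, 0.0]]
force: [0.5, 0.2, 0.2]
opening: 0.728
```

```bash
python3 -m crank '[{"offset":[0.001,0,0],"spin":0},{"offset":[0.001,0,0],"spin":0},{"offset":[0.0005,0,0],"spin":0},{"offset":[0,0,0],"spin":0},{"offset":[0,0,0],"spin":0}]'
```

```text
time_s: 10.95
position: [0.507, -0.1411, 0.2473]
tcp_rot: [[0.0, 0.07, 0.998], [-0.0, 0.998, -0.07], [-1.0, -0.0, 0.0]]
force: [0.7, 1.0, 0.5]
opening: 0.728
```

```bash
python3 -m crank '[{"offset":[0.0007,0,0],"spin":0},{"offset":[0.0007,0,0],"spin":0},{"offset":[0.0006,0,0],"spin":0},{"offset":[0,0,0],"spin":0},{"offset":[0,0,0],"spin":0}]'
python3 - <<'E'
from rig import bot
from meas import *
c=bot.capture("side"); cv2.imwrite("pics/s4.png",cv2.resize(c["pixels"][130:250,300:460],None,fx=5,fy=5,interpolation=cv2.INTER_CUBIC))
E
```

```text
time_s: 11.45
position: [0.507, -0.1411, 0.2468]
tcp_rot: [[0.001, 0.07, 0.998], [-0.001, 0.998, -0.07], [-1.0, -0.0, 0.001]]
force: [-2.2, 1.3, 10.0]
opening: 0.729
```

View pics/s4.png

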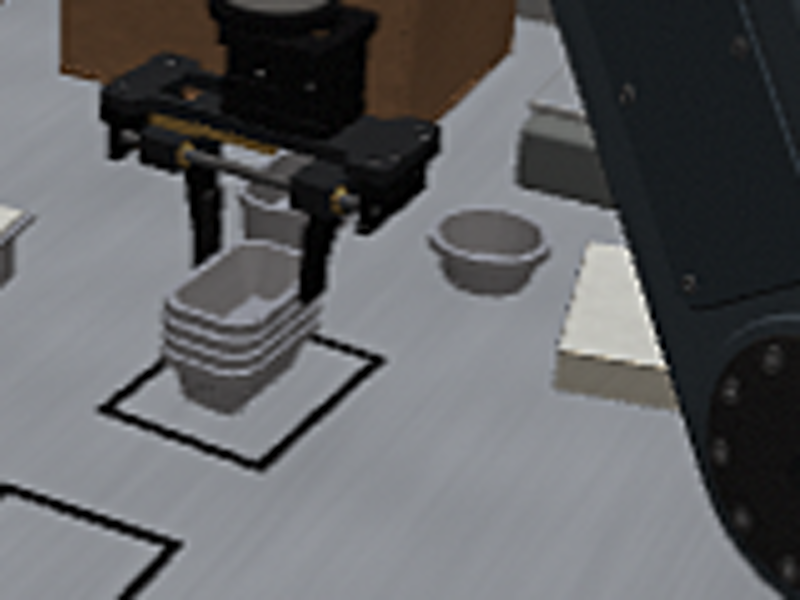

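Contact at z = 0.2468 with 10 N, as expected for fully nested, and the picture shows four evenly spaced rims. Release.

```bash
python3 -m crank '[{"offset":[0,0,0],"spin":0},{"offset":[0,0,0],"spin":0},{"offset":[0,0,0],"spin":0},{"offset":[0,0,0],"spin":0},{"offset":[0,0,0],"spin":0}]' 0.087
python3 -m crank '[{"offset":[-0.02,0,0],"spin":0},{"offset":[-0.03,0,0],"spin":0},{"offset":[-0.04,0,0],"spin":0},{"offset":[-0.02,-0.04,0],"spin":0},{"offset":[0,-0.049,0],"spin":0},{"offset":[0,-0.049,0],"spin":0},{"offset":[0,-0.02,0],"spin":0},{"offset":[0,0,0],"spin":0}]' 0.012
python3 - <<'E'
from rig import bot
from meas import *
for n in("side","top"):
    c=bot.capture(n); cv2.imwrite(f"pics/{n}5.png",cv2.resize(c["pixels"][130:250,300:460],None,fx=5,fy=5,interpolation=cv2.INTER_CUBIC))
    S=tray(c,np.array([.508,-.124]),.071,dz=.006); print(n,np.percentile(S[:,2],[50,90]),rect(S))
    # front/far rim heights
    for sgn in(-1,1):
        q=S[(S[:,1]+.124)*sgn>.04]; print(sgn,len(q),np.percentile(q[:,2],[50,90]) if len(q) else'')
print(bot.read_state()["opening"])
E
```

```text
time_s: 12.0
position: [0.507, -0.1411, 0.245]
tcp_rot: [[-0.0, 0.07, 0.998], [0.0, 0.998, -0.07], [-1.0, 0.0, -0.0]]
force: [-0.7, -0.4, 0.4]
opening: 0.989
time_s: 12.8
position: [0.4957, -0.3017, 0.355]
tcp_rot: [[0.001, 0.074, 0.997], [-0.001, 0.997, -0.074], [-1.0, -0.001, 0.001]]
force: [-0.5, 0.4, -0.7]
opening: 0.356
side [0.07043441 0.07316096] (array([ 0.50651529, -0.12538306]), np.float32(111.66806), np.float32(66.42741), np.float32(86.124596))
-1 52 [0.07062326 0.07323271]
1 62 [0.0702474  0.07322851]
top [0.06963243 0.07198534] (array([ 0.50922144, -0.12629537]), np.float32(104.39378), np.float32(64.32849), np.float32(86.42242))
-1 81 [0.0695351 0.0720781]
1 64 [0.06937968 0.07178708]
0.2632699476092894
```

View pics/side5.png

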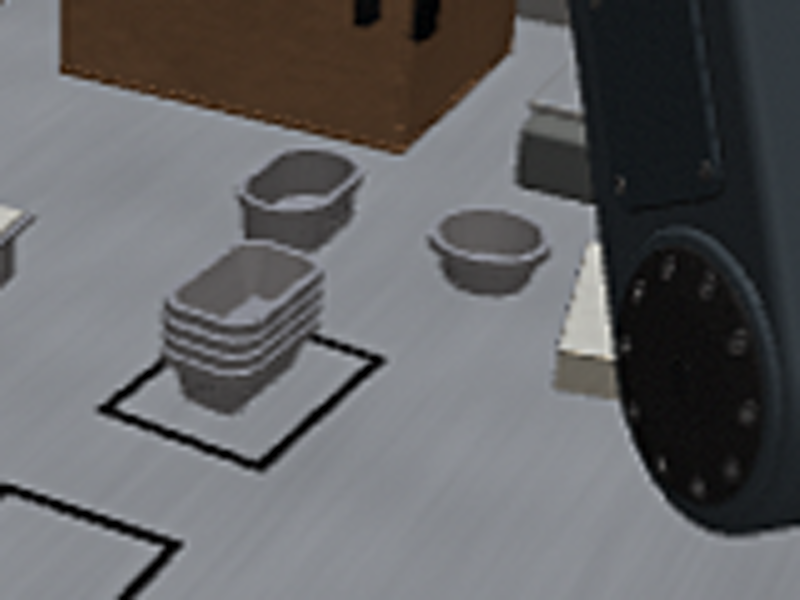

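View pics/top5.png

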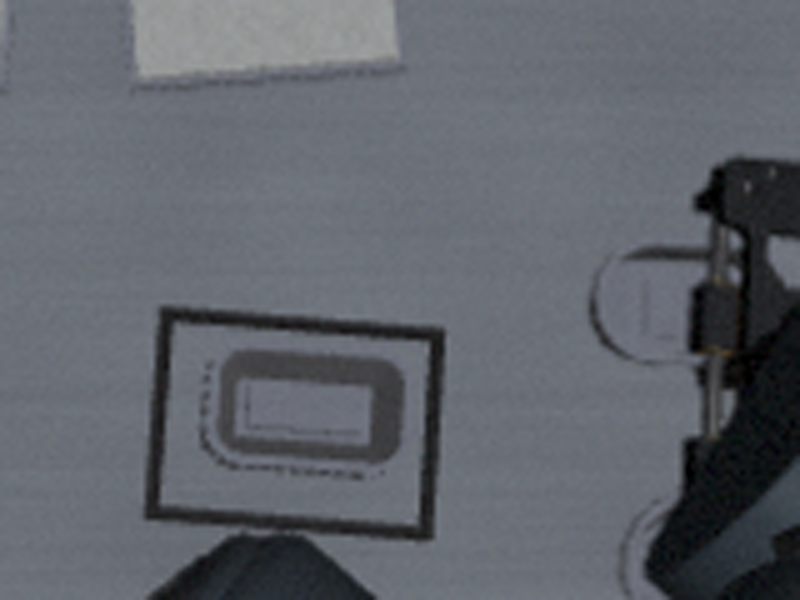

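The tray is nested and level: rim top is 70–71 mm at both ends in both views, and it has been released. Now I'll position behind the stack's -y end, with the fingers nearly shut so both meet the flat end.

```bash
python3 -m crank '[{"offset":[0,0.03,0],"spin":0},{"offset":[0,0.035,0],"spin":0},{"offset":[0,0.0225,0],"spin":0},{"offset":[0.03,0,0],"spin":0},{"offset":[0.045,0,0],"spin":0},{"offset":[0.04,0,0],"spin":0},{"offset":[0.02,0,0],"spin":0},{"offset":[0.012,0,0],"spin":0},{"offset":[0,0,0],"spin":0},{"offset":[0,0,0],"spin":0}]' 0.012
python3 - <<'E'
from rig import bot
from meas import *
s=bot.read_state(); print(s["opening"]*87,s["position"])
c=bot.capture("side"); cv2.imwrite("pics/s6.png",cv2.resize(c["pixels"][130:250,300:460],None,fx=5,fy=5,interpolation=cv2.INTER_CUBIC))
E
```

```text
time_s: 13.9
position: [0.5024, -0.2108, 0.2089]
tcp_rot: [[0.001, 0.069, 0.998], [-0.0, 0.998, -0.069], [-1.0, -0.0, 0.001]]
force: [-0.0, -0.8, -0.4]
opening: 0.139
12.133108321431939 [ 0.50243805 -0.21079114  0.20888291]
```

View pics/s6.png

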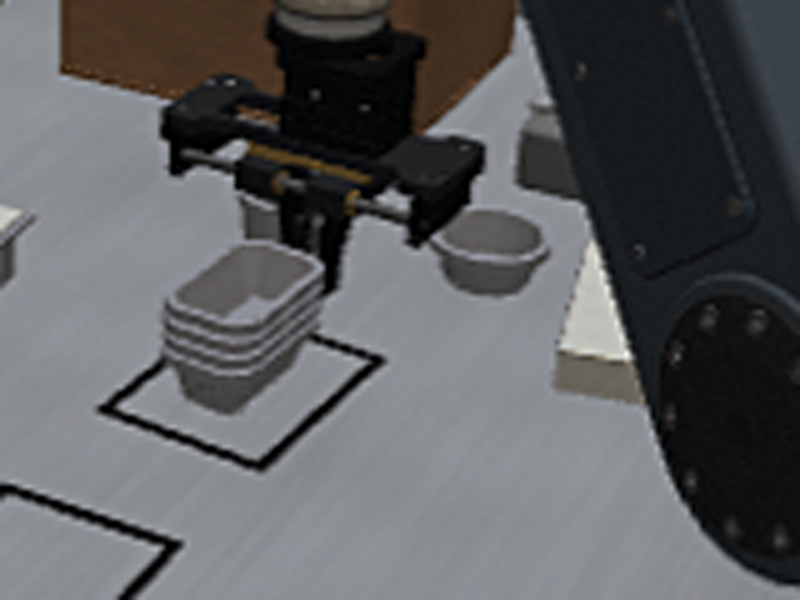

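```bash
python3 -m crank '[{"offset":[0,0.008,0],"spin":0},{"offset":[0,0.008,0],"spin":0},{"offset":[0,0.005,0],"spin":0},{"offset":[0,0.004,0],"spin":0},{"offset":[0,0.006,0],"spin":0},{"offset":[0,0.008,0],"spin":-0.002},{"offset":[0,0.01,0],"spin":-0.003},{"offset":[0,0.01,0],"spin":-0.003},{"offset":[0,0.01,0],"spin":-0.003},{"offset":[0,0.01,0],"spin":-0.003},{"offset":[0,0.008,0],"spin":-0.003},{"offset":[0,0.004,0],"spin":-0.001}]'
python3 -m crank '[{"offset":[0,0,0],"spin":0}]'
python3 - <<'E'
from rig import bot
from meas import *
s=bot.read_state(); print(s["position"],s["force"])
for n in("side","top"):
    c=bot.capture(n); cv2.imwrite(f"pics/{n}7.png",cv2.resize(c["pixels"][130:250,260:420],None,fx=5,fy=5,interpolation=cv2.INTER_CUBIC))
    S=tray(c,np.array([.512,-.06]),.071,dz=.006); print(n,np.percentile(S[:,2],[50,90]),rect(S))
E
```

```text
time_s: 15.15
position: [0.5079, -0.1195, 0.2082]
tcp_rot: [[-0.0, 0.051, 0.999], [0.0, 0.999, -0.051], [-1.0, 0.0, -0.001]]
force: [-1.0, -1.0, 0.5]
opening: 0.136
time_s: 15.25
position: [0.5078, -0.1197, 0.2081]
tcp_rot: [[-0.001, 0.051, 0.999], [0.001, 0.999, -0.051], [-1.0, 0.001, -0.001]]
force: [-0.2, 0.0, 0.1]
opening: 0.136
[ 0.50784407 -0.11969881  0.20812141] [-0.20727621  0.04435432  0.09158336]
side [0.07080211 0.07333987] (array([ 0.50834772, -0.06466866]), np.float32(128.29462), np.float32(66.63297), np.float32(86.101105))
top [0.06964411 0.07038284] (array([ 0.51087231, -0.05583807]), np.float32(66.8552), np.float32(4.367592), np.float32(156.54347))
```

View pics/side7.png

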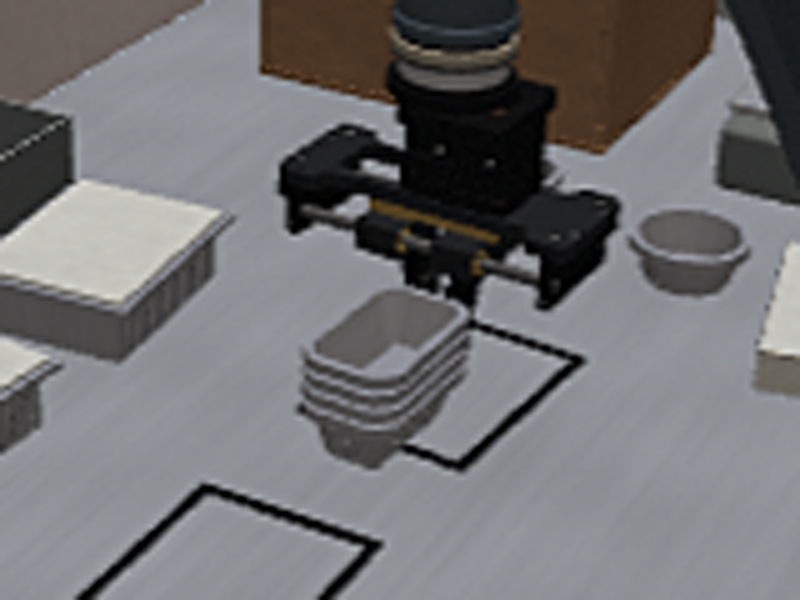

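```bash
python3 -m crank '[{"offset":[0,0.006,0.0002],"spin":-0.002},{"offset":[0,0.01,0.0003],"spin":-0.004},{"offset":[0,0.013,0.0004],"spin":-0.004},{"offset":[0,0.013,0.0004],"spin":-0.004},{"offset":[0,0.013,0.0004],"spin":-0.004},{"offset":[0,0.013,0.0004],"spin":-0.004},{"offset":[0,0.013,0.0004],"spin":-0.004},{"offset":[0,0.013,0.0004],"spin":-0.004},{"offset":[0,0.013,0.0004],"spin":-0.004},{"offset":[0,0.012,0.0004],"spin":-0.004},{"offset":[0,0.01,0.0003],"spin":-0.004},{"offset":[0,0.006,0.0002],"spin":-0.002}]'
python3 -m crank '[{"offset":[0,0,0],"spin":0}]'
python3 - <<'E'
from rig import bot
from meas import *
s=bot.read_state(); print(s["position"],s["force"])
for n in("side","top"):
    c=bot.capture(n); cv2.imwrite(f"pics/{n}8.png",cv2.resize(c["pixels"][150:270,220:380],None,fx=5,fy=5,interpolation=cv2.INTER_CUBIC))
    S=tray(c,np.array([.515,.083]),.071,dz=.006); S=S[S[:,1]>.037]; print(n,len(S),'lead y',np.percentile(S[:,1],[98,100]),'x',S[:,0].min(),S[:,0].max(),rect(S))
E
```

```text
time_s: 16.55
position: [0.5165, 0.0152, 0.2083]
tcp_rot: [[-0.0, 0.007, 1.0], [0.0, 1.0, -0.007], [-1.0, 0.0, -0.0]]
force: [0.1, -1.8, -0.4]
opening: 0.137
time_s: 16.65
position: [0.5165, 0.0151, 0.2083]
tcp_rot: [[-0.0, 0.007, 1.0], [0.0, 1.0, -0.007], [-1.0, 0.0, -0.0]]
force: [0.3, -0.3, -0.6]
opening: 0.137
[0.51646346 0.01506415 0.20826192] [ 0.25766886 -0.3100032  -0.63373215]
side 247 lead y [0.13322898 0.13455286] x 0.48194949225593536 0.5495711586275606 (array([0.51576031, 0.0858381 ]), np.float32(97.42992), np.float32(67.61292), np.float32(90.023476))
top 4 lead y [0.13094102 0.1311043 ] x 0.530933310104825 0.5408330351539561 (array([0.53611212, 0.12888792]), np.float32(11.234942), np.float32(1.1476552), np.float32(152.55734))
```

View pics/side8.png

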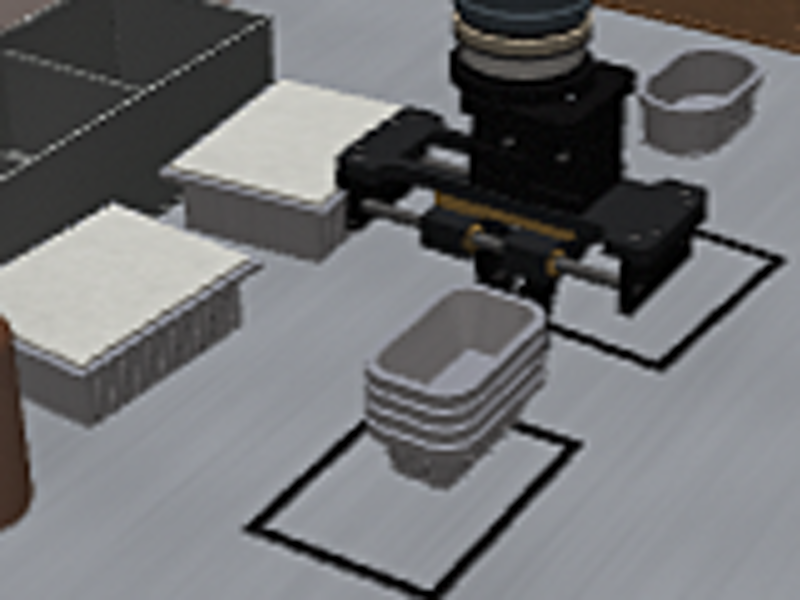

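```bash
python3 -m crank '[{"offset":[0,0.005,0],"spin":-0.003},{"offset":[0,0.008,0],"spin":-0.004},{"offset":[0,0.009,0],"spin":0},{"offset":[0,0.008,0],"spin":0},{"offset":[0,0.005,0],"spin":0},{"offset":[0,0.003,0],"spin":0},{"offset":[0,0.0015,0],"spin":0},{"offset":[0,0,0],"spin":0},{"offset":[0,0,0],"spin":0}]'
python3 -m crank '[{"offset":[0,-0.005,0],"spin":0},{"offset":[0,-0.015,0],"spin":0},{"offset":[0,-0.03,0],"spin":0},{"offset":[0,-0.03,0],"spin":0},{"offset":[-0.03,0,0],"spin":0},{"offset":[-0.04,0,0],"spin":0},{"offset":[-0.04,-0.02,0],"spin":0},{"offset":[-0.03,-0.04,0],"spin":0},{"offset":[0,-0.045,0],"spin":0},{"offset":[0,-0.045,0],"spin":0},{"offset":[0,-0.03,0],"spin":0},{"offset":[0,0,0],"spin":0}]'
python3 - <<'E'
from rig import bot
from meas import *
for n in("side","top"):
    c=bot.capture(n); cv2.imwrite(f"pics/{n}9.png",c["pixels"])
    S=tray(c,np.array([.516,.118]),.071,dz=.006); print(n,len(S),np.percentile(S[:,2],[50,90]),rect(S))
    P=mark(c,np.array([.5167,.118])); print(rect(P))
    for nm,p,z in(("oblong",[.572,-.342],.038),("round",[.428,-.341],.032),("square",[.416,.352],.036)):
        S=tray(c,np.array(p),z,r=.07); print(nm,rect(S)[:1] if len(S) else None)
E
```

```text
time_s: 17.65
position: [0.5166, 0.0537, 0.2082]
tcp_rot: [[-0.0, 0.001, 1.0], [0.0, 1.0, -0.001], [-1.0, 0.0, -0.0]]
force: [-0.6, 0.9, -0.2]
opening: 0.136
time_s: 18.85
position: [0.5161, -0.2117, 0.3486]
tcp_rot: [[0.002, 0.007, 1.0], [-0.003, 1.0, -0.007], [-1.0, -0.003, 0.002]]
force: [0.7, 0.1, 0.1]
opening: 0.14
side 331 [0.07081562 0.07280756] (array([0.51424292, 0.1183439 ]), np.float32(109.006386), np.float32(66.497765), np.float32(90.337494))
(array([0.51713324, 0.11776902]), np.float32(154.3691), np.float32(113.626625), np.float32(90.12913))
oblong (array([ 0.56692517, -0.33403842]),)
round (array([ 0.41244742, -0.33032117]),)
square (array([0.42139633, 0.32221658]),)
top 340 [0.06992341 0.07222346] (array([0.51690186, 0.1167147 ]), np.float32(104.43235), np.float32(64.20086), np.float32(90.18371))
(array([0.51539099, 0.11857473]), np.float32(151.43779), np.float32(111.32772), np.float32(90.21495))
oblong None
round (array([ 0.46468488, -0.35085403]),)
square (array([0.41527484, 0.34423267]),)
```

View pics/side9.png

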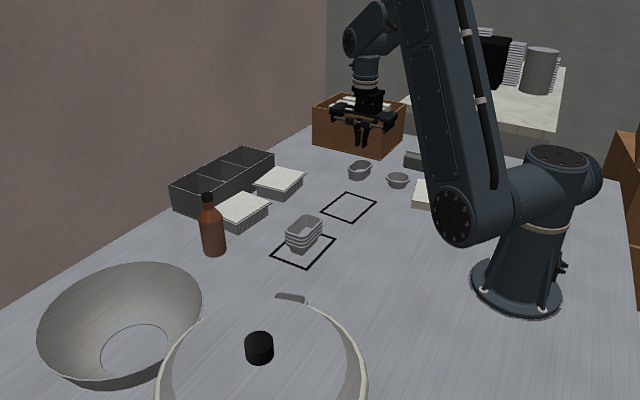

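View pics/top9.png

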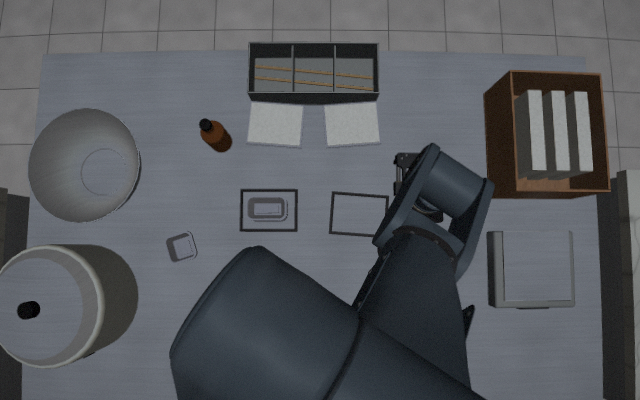

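The side view shows the four-tray stack at (304,234) inside the empty outline, and the top view shows it centred at (268,209). It sits about 2 mm off centre and under 0.3° off in angle, the rim is level at 71 mm, and the odd trays haven't moved. Handing in.

```bash
python3 -c "
from rig import bot
print(bot.hand_in())"
```

```text
the job is handed in; nothing more can be done
None
```

I nested the matching tray into the stack and let go of it. I then slid the stack by its -y end into the empty outline, and handed in at about 19 s.

**Nesting:** the tray seated with about 10 N of contact at the expected height. Its rim top measures 70–71 mm at both ends in both views, so it is fully down and level.

**Placing:** the stack is at about (0.516, 0.118) and the outline at (0.517, 0.118). The two camera views of the stack differ by about 3 mm in x and 2 mm in y. The angle error is under 0.3°. The outline leaves 18 mm of room on each side.

**Not fully checked:** at the end I checked the bystanders and odd trays by eye in the pictures, and nothing looked moved. The arm hid the oblong tray, the round tray and the lids from the top camera, so my numbers for those two trays were not usable. The side view shows both trays in their original places, but the arm partly covers the lids there too.

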